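# Push the vial carrier into the shielded bay and hang up the push bar

## Robot

A 6-joint arm with a two-finger parallel gripper is mounted at the origin on a cart in front of the work surface, level with it; the furniture and walls round the work are solid. World frame = base frame: x ahead of the robot, y to its left, z up, the work surface at z = 0. Lengths are in m, angles in rad, forces in N, time in s.
With the tool pointing down it reaches from about 0.35 to 1 m from the base axis. Payload 7.1 kg.
Tool frame: the origin (TCP) lies between the finger pads; the fingertips stand 22 mm ahead of it and the grasp point (between the pads) lies 3 mm ahead of it; x points along the fingers, y is the direction in which the jaws open and shut, and the axes are right-handed (so a half turn about x gives the same grasp; the last joint's range is limited). The gripper opens to 85 mm and grips with 20 to 120 N. Pads are 22 mm wide; open, the fingers measure 114 mm over their backs; the gripper's body (76 mm by 85 mm) begins 54 mm behind the grasp point. The pads swing forward as they close: fully open they stand 13 mm farther back than shut.
Start: joints at [-1.298, 0.423, 1.63, -0, 1.089, -0.019], TCP at [0.18, -0.599, 0.253] pointing down, gripper open.
Joint ranges: [-3, 3], [-0.9, 2.11], [0.09, 2.58], [-1.31, 4.45], [0.11, 2.69], [-2.54, 2.54]. Speed limits (rad/s): [2.39, 2.39, 3.01, 3.14, 3.14, 3.14].

## Interface

Orientations are given as a rotation vector (axis times angle).
In Python, from rig import manip gives the robot as it stands. The module is installed in compiled form; this text tells all that it offers. Calls block until the motion is done:
- manip.move_to(position, orientation): joint-space move of the TCP to a pose.
- manip.servo_line(position, orientation=None, rate=0.15): straight line of the TCP; orientation=None keeps the orientation; rate is the mean speed in m/s.
- manip.set_joints(angles): joint-space move.
- manip.command_gripper(opening, f_grip=None): finger opening in m; f_grip is the grip in N (None keeps the last); returns when the fingers have stopped.
- manip.hold(seconds).
- manip.solve_ik(position, orientation): joint angles nearest the present ones, or None.
- manip.camera(name): name is "side" or "top"; returns a dict with "image" (384x512x3 uint8, red, green, blue), "fx", "fy", "cx", "cy" (pixels), "cam_to_world" (4x4, takes a point from camera to world coordinates). Camera axes: x right, y down, z forward; pixel columns grow to the right and rows downward; lengths in m; the calibration is good to about 2 mm. A picture is of the moment at which its call begins. There is no depth.
A pose or a line that the arm cannot do raises manip.IKError and nothing moves.
- manip.sign_off(): hands the job in, once; it reports no verdict.
Readings, each from a call of its own:
- manip.get_time(): time.
- manip.get_joint_positions(): joint angles.
- manip.get_joint_vel(): joint speeds.
- manip.get_tau(): joint torques, N m.
- manip.get_position(): TCP position.
- manip.get_ee_rot(): TCP orientation.
- manip.get_contact_force(): force on the tool from outside, world axes, zero at the start.
- manip.get_torque(): the same for the moment, N m.
- manip.get_width(): finger opening in m.
Only numpy, scipy, OpenCV 4.12 (cv2) and the standard library are available. Lean on these libraries where they do the work, as an engineer would, in place of code of your own. Each camera call takes 0.05 s, during which the arm holds its last target.

## Task

Take the push bar out of its yellow holder and use it to slide the vial carrier along its guide rails into the low shielded bay until its back wall is flush with the bay's front; the carrier is hot, so do not touch it with the gripper or arm. Then hang the push bar by its eye on the peg of the tool rack, hanging freely and upright, and leave the other things where they stand.

Things in the scene. Friction and masses are not known exactly. Their poses are not given: they have to be found in the camera images.
- bar_head (a point): Centre of the push bar's black grip, a block 24 x 24 mm and 44 mm tall at the bar's upper end. z points up along the bar, x is the axis of the eye. The bar's lower end is 170 mm below this point.
- bar_eye (a point): Centre of the push bar's eye, 50 mm below the grip's centre: a round hole of 24 mm in a ring of 40 mm outer diameter, 9 mm thick, the hole running along x.
- push_bar: The push bar, steel, 192 mm tall, 160 g; origin at the centre of its lower end, axes as at the grip; 9 mm thick (x), 18 mm wide (y) below the eye. It starts upright, its lowest 70 mm loose in the slot of the yellow holder (75 mm tall, fixed), from which it is drawn straight up.
- carrier_back (a point): Middle of the outer face of the carrier's back wall (74 mm wide, 46 mm tall, this point 23 mm up); +x points to the bay.
- carrier: The carrier: small aluminium tray with two vials fixed in it, 90 mm long, 74 mm wide, 57 mm tall, about 0.2 kg; origin at the centre of its underside, x towards the bay. It slides on the worktop between two low guide rails, 84 mm apart and 14 mm tall, which reach about 130 mm out from the bay's front.
- bay_mouth (a point): On the worktop in the middle of the front face of the fixed grey bay. x points level into the bay. The opening is 84 mm wide, 62 mm high; the roof's top is at 84 mm, so the upright push bar cannot pass: pushing the carrier flush brings the bar against the roof's front edge. 108 mm deep inside, end closed.
- rack_rail (a point): Middle of the front face of the tool rack's level rail, 200 mm above the worktop; y runs along the rail, its front looks to -x. The one peg's clamp is fixed up to 45 mm to either side of this point along y; where is not reported: look, or feel for it. The peg's axis leaves the rail at this height.
- rack: The fixed tool rack; origin on the worktop below the rail's front face. Rail 30 mm high, 190 mm long; foot plate 12 mm high, 50 mm out in front. The peg, 10 mm thick steel, points to -x from a clamp block (26 mm wide, 12 mm proud) and rises 0.213 mm per mm to its end 60 mm out from the rail, a ball of 14 mm diameter.
- lead_pig: Bystander: grey lead pot with a knob, 46 mm in diameter, 84 mm tall; origin under its centre.
- survey_meter: Bystander: yellow and black survey meter, 120 x 66 x 56 mm; origin under its centre.
- timer: Bystander: white digital timer, 35 x 62 x 58 mm; origin under its centre.

How it is judged:
On the way, in this order (a step that is already met when the one before it is completed fails the run):
1. the carrier is pushed into the bay, its back wall flush with the front to within 12 mm (x of carrier_back in the frame of bay_mouth above -0.012 m and y of carrier_back in the frame of bay_mouth between -0.02 and 0.02 m and height (world z) of carrier_back below 0.035 m and angle between carrier_back's own z axis and vertical below 0.1 rad), for 0.2 s.
2. the push bar hangs by its eye on the peg, let go (x of bar_eye in the frame of rack_rail between -0.058 and -0.012 m and y of bar_eye in the frame of rack_rail between -0.065 and 0.065 m and z of bar_eye in the frame of rack_rail between -0.013 and 0.013 m and angle between bar_eye's own z axis and vertical below 0.2 rad and contact force between push_bar and rack above 0.3 N and contact force between push_bar and the arm below 0.05 N and contact force between push_bar and the fingers below 0.05 N), for 0.2 s.
At the end, for the whole second after the job is handed in: The carrier stands level in the bay, its back wall sticking out no more than 12 mm, and the push bar hangs on the rack's peg through its eye (eye 12 to 58 mm in front of the rail, within 13 mm of the rail's height, within 65 mm of its middle), within 0.2 rad of upright, let go and at rest (all of step 1 and all of step 2 and linear speed of push_bar below 0.03 m/s and linear speed of carrier below 0.02 m/s); the robot touches nothing.
It fails at once if the gripper or arm touches the hot carrier (contact force between any of the fingers, the arm and carrier above 0.3 N).
It fails at once if a bystander (lead pot, survey meter, timer) is moved more than 20 mm (distance of any of lead_pig, survey_meter, timer from where it was at the start of the episode above 0.02 m).
It also fails if it takes over 61 s, if anything falls off the work surface, if the arm or the gripper's body presses on something with over 40 N, if the wrist force passes 120 N, or if a joint passes its speed limit or range.

## Working session

There is one attempt and no reset: what is moved stays moved. The work goes in short steps, each a Python script; the robot and the scene stay as the last script left them, time stands still between calls to the robot, and variables do not carry over. Pictures are saved under pics/ and viewed, and the job is handed in when it is done.

```bash
mkdir -p pics; python3 - <<'E'
from rig import manip
import cv2,numpy as np
for n in("side","top"):
    c=manip.camera(n); cv2.imwrite(f"pics/{n}0.png",c["image"][:,:,::-1])
    print(n,c["fx"],c["fy"],c["cx"],c["cy"]);print(np.round(c["cam_to_world"],4).tolist())
print(manip.get_time(),manip.get_ee_rot(),manip.get_width())
E
```

```text
side 432.60660519213184 432.60660519213184 249.09072931608264 192.14783115534829
[[0.8951, 0.3459, -0.2812, 0.8958], [0.4457, -0.6814, 0.5806, -0.6297], [0.0092, -0.6451, -0.7641, 1.0258], [0.0, 0.0, 0.0, 1.0]]
top 386.3566290030359 386.3566290030359 252.72107848065593 192.798908576079
[[0.0182, -0.9953, 0.0954, 0.4542], [-0.9998, -0.0187, -0.0046, 0.0402], [0.0064, -0.0953, -0.9954, 1.1548], [0.0, 0.0, 0.0, 1.0]]
0.1 [ 2.06513672  0.30488079 -2.06547672] 0.08519014705024495
```

View pics/side0.png

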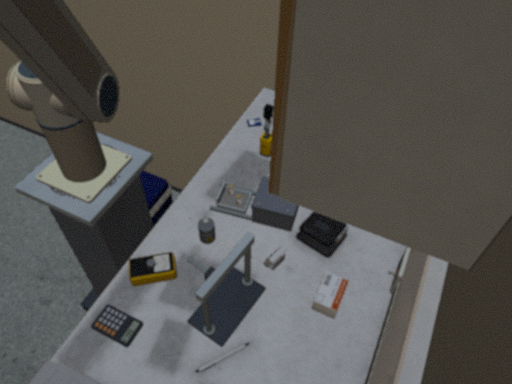

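View pics/top0.png

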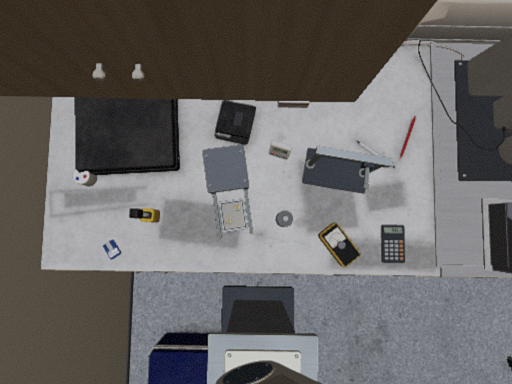

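```bash
python3 - <<'E'
import cv2
t=cv2.imread("pics/top0.png");s=cv2.imread("pics/side0.png")
a=cv2.resize(t[130:280,90:290],(800,600),interpolation=cv2.INTER_CUBIC)
b=cv2.resize(t[130:270,270:450],(770,600),interpolation=cv2.INTER_CUBIC)
c=cv2.resize(s[80:250,180:380],(706,600),interpolation=cv2.INTER_CUBIC)
d=cv2.resize(s[200:350,120:320],(800,600),interpolation=cv2.INTER_CUBIC)
for n,i in zip("abcd",(a,b,c,d)): cv2.imwrite(f"pics/z{n}.png",i)
E
```

```text
(no output)
```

View pics/za.png

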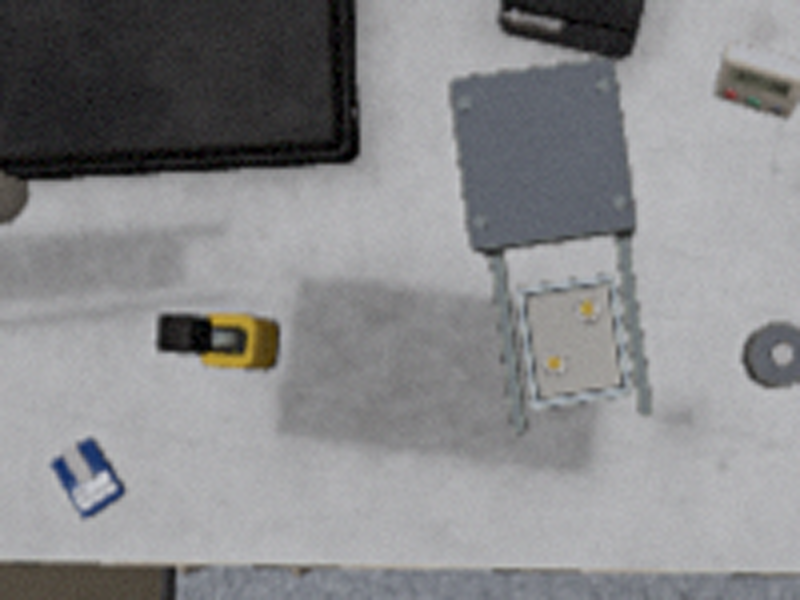

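View pics/zb.png

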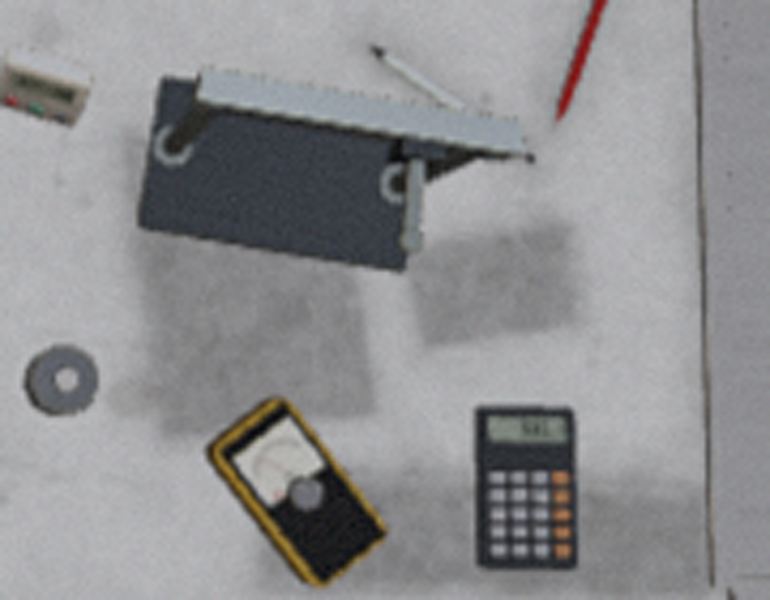

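View pics/zc.png

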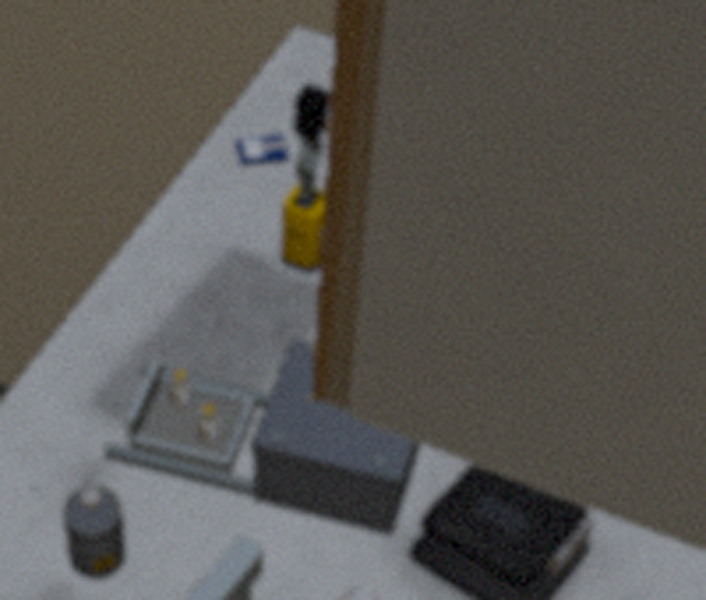

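View pics/zd.png

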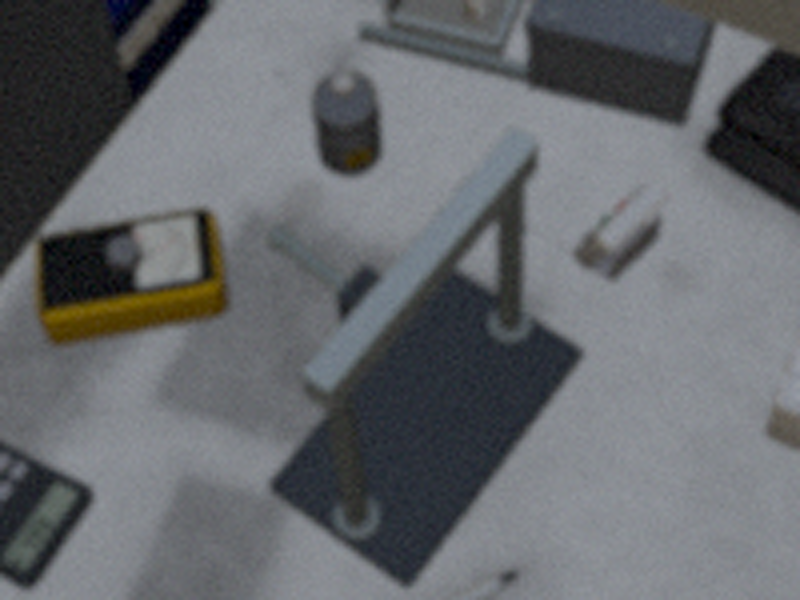

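```bash
cat > h.py <<'E'
import numpy as np
CAM={"side":(432.6066,249.0907,192.1478,np.array([[0.8951,0.3459,-0.2812,0.8958],[0.4457,-0.6814,0.5806,-0.6297],[0.0092,-0.6451,-0.7641,1.0258]])),
"top":(386.3566,252.7211,192.7989,np.array([[0.0182,-0.9953,0.0954,0.4542],[-0.9998,-0.0187,-0.0046,0.0402],[0.0064,-0.0953,-0.9954,1.1548]]))}
def ray(n,u,v):
    f,cx,cy,M=CAM[n]; d=M[:,:3]@[(u-cx)/f,(v-cy)/f,1]; return M[:,3],d/np.linalg.norm(d)
def onz(n,u,v,z):
    o,d=ray(n,u,v); return o+d*(z-o[2])/d[2]
def tri(a,b):
    o1,d1=ray("top",*a);o2,d2=ray("side",*b)
    t=np.linalg.lstsq(np.c_[d1,-d2],o2-o1,rcond=None)[0]
    p,q=o1+t[0]*d1,o2+t[1]*d2; return (p+q)/2,np.linalg.norm(p-q)
def proj(n,p):
    f,cx,cy,M=CAM[n]; c=M[:,:3].T@(np.asarray(p)-M[:,3]); return f*c[:2]/c[2]+[cx,cy]
E
python3 - <<'E'
from h import *
np.set_printoptions(precision=4,suppress=True)
A=lambda u,v:(90+(u+.5)/4-.5,130+(v+.5)/4-.5)
B=lambda u,v:(270+u*180/770,130+v*140/600)
C=lambda u,v:(180+u*200/706,80+v*170/600)
D=lambda u,v:(120+u/4,200+v/4)
print("roof",[onz("top",*A(*p),.084) for p in [(452,78),(612,60),(635,235),(478,250)]])
print("rails end",[onz("top",*A(*p),.014) for p in [(520,430),(645,411)]])
print("carrier",[onz("top",*A(*p),.046) for p in [(522,293),(610,277),(628,388),(536,408)]])
print("grip top",[onz("top",*A(*p),.197) for p in [(158,315),(158,352),(205,315)]])
print("holder top",[onz("top",*A(*p),.075) for p in [(205,315),(278,315),(278,368),(205,368)]])
print("ball",tri(B(411,243),D(275,237)), onz("top",*B(411,243),.2128))
print("rail ends top front",tri(B(198,98),D(510,128)),onz("top",*B(198,98),.215),onz("top",*B(525,153),.215),onz("side",*D(308,378),.215))
print("foot",[onz("top",*B(*p),.012) for p in [(140,228),(405,270),(165,78)]])
print("cup",tri((355,100),(270,197)))
print("pig",onz("top",*B(65,378),.084)); 
E
```

```text
roof [array([0.6776, 0.1784, 0.084 ]), array([0.6926, 0.0662, 0.084 ]), array([0.569 , 0.0476, 0.084 ]), array([0.5564, 0.1566, 0.084 ])]
rails end [array([0.4311, 0.1296, 0.014 ]), array([0.4467, 0.0382, 0.014 ])]
carrier [array([0.5296, 0.1282, 0.046 ]), array([0.5423, 0.0653, 0.046 ]), array([0.463 , 0.0507, 0.046 ]), array([0.4476, 0.1161, 0.046 ])]
grip top [array([0.5015, 0.341 , 0.197 ]), array([0.4787, 0.3399, 0.197 ]), array([0.502, 0.312, 0.197])]
holder top [array([0.5081, 0.3466, 0.075 ]), array([0.5091, 0.2957, 0.075 ]), array([0.4722, 0.2942, 0.075 ]), array([0.4713, 0.3449, 0.075 ])]
ball (array([ 0.5648, -0.2422,  0.2132]), np.float64(0.00024236886033960768)) [ 0.5648 -0.2424  0.2128]
rail ends top front (array([ 0.6466, -0.1199,  0.2127]), np.float64(0.000513733191540824)) [ 0.6463 -0.1194  0.215 ] [ 0.6179 -0.3081  0.215 ] [ 0.6245 -0.3066  0.215 ]
foot [array([ 0.5953, -0.1136,  0.012 ]), array([ 0.5694, -0.2983,  0.012 ]), array([ 0.7016, -0.1306,  0.012 ])]
cup (array([ 0.7115, -0.1609,  0.418 ]), np.float64(0.00047884690173977405))
pig [ 0.4879 -0.0559  0.084 ]
```

```bash
python3 - <<'E'
from h import *
import cv2
np.set_printoptions(precision=4,suppress=True)
t=cv2.imread("pics/top0.png");s=cv2.imread("pics/side0.png")
hs=cv2.cvtColor(t,cv2.COLOR_BGR2HSV)
m=((t[:,:,2]<115)&(t[:,:,2]>60)&(hs[:,:,1]>25)).astype(np.uint8)
m[:140]=0;m[202:]=0;m[:,:195]=0;m[:,255:]=0
m=cv2.morphologyEx(m,cv2.MORPH_OPEN,np.ones((3,3)))
c=max(cv2.findContours(m,0,1)[0],key=cv2.contourArea)
P=np.array([onz("top",*p[0],.084)[:2] for p in c],np.float32)
r=cv2.minAreaRect(P*1000);print("roof",r,cv2.boxPoints(r))
# grip black: top and side
for n,im,(v0,v1,u0,u1) in (("top",t,(203,224,125,147)),("side",s,(100,125,258,276))):
    k=np.zeros(im.shape[:2],np.uint8);k[v0:v1,u0:u1]=im[v0:v1,u0:u1].max(2)<55
    ys,xs=np.nonzero(k);print(n,xs.min(),xs.max(),ys.min(),ys.max(),xs.mean(),ys.mean())
print(proj("side",(.49,.3285,.175)),proj("top",(.49,.3285,.175)),proj("side",(.49,.3285,.197)))
B=lambda u,v:(270+u*180/770,130+v*140/600)
a=onz("top",*B(416,170),.2045);b=onz("top",*B(411,243),.2128);print("peg",a,b,np.arctan2(*(a-b)[[1,0]]))
print("meter",[onz("top",*B(*p),.05) for p in [(210,450),(280,398),(385,530),(318,585)]])
cv2.imwrite("pics/g.png",cv2.resize(np.hstack([t[195:235,120:170],s[90:170:2,250:300] if 0 else cv2.resize(s[95:165,240:290],(29,40))]),None,fx=9,fy=9,interpolation=cv2.INTER_CUBIC))
cv2.imwrite("pics/r.png",cv2.resize(t[180:240,200:260],(600,600),interpolation=cv2.INTER_CUBIC))
E
```

```text
roof ((625.6427612304688, 113.3687515258789), (116.98487854003906, 110.51792907714844), 8.744257926940918) [[559.4295 159.0932]
 [576.2309  49.8598]
 [691.856   67.6443]
 [675.0546 176.8777]]
top 130 146 209 217 136.27826086956523 213.29565217391306
side 264 273 105 121 268.0267857142857 112.02678571428571
[267.4398 112.072 ] [136.5584 213.4935] [267.7435 106.3302]
peg [ 0.6085 -0.2483  0.2045] [ 0.5648 -0.2424  0.2128] -0.1324687535611414
meter [array([ 0.443, -0.156,  0.05 ]), array([ 0.4783, -0.2027,  0.05  ]), array([ 0.3925, -0.2721,  0.05  ]), array([ 0.3558, -0.2275,  0.05  ])]
```

View pics/g.png

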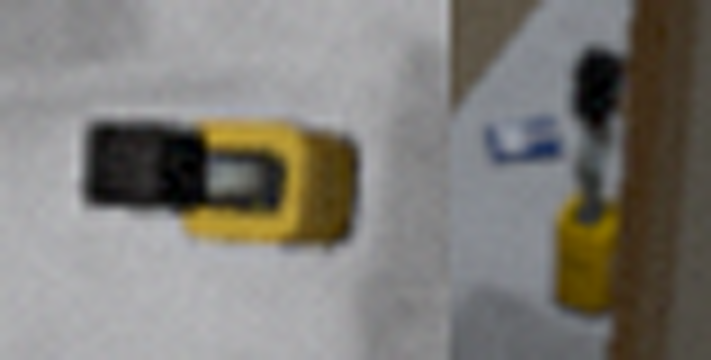

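View pics/r.png

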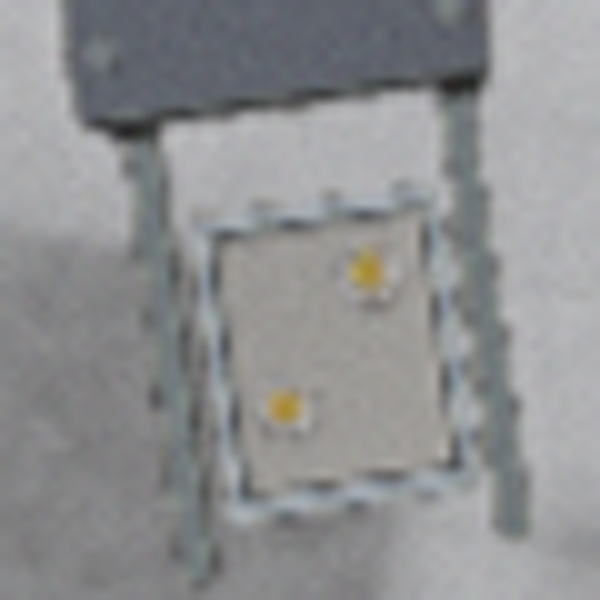

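```bash
cat >> h.py <<'E'
from scipy.spatial.transform import Rotation as Ro
def rv(a):
    c,s=np.cos(a),np.sin(a)
    return Ro.from_matrix(np.array([[0,0,-1],[c,s,0],[s,-c,0]]).T).as_rotvec()
E
python3 - <<'E'
from h import *
from rig import manip
np.set_printoptions(precision=3,suppress=True)
print(Ro.from_rotvec(manip.get_ee_rot()).as_matrix()[:,1])
for a in (.03,.03+np.pi,np.pi/2,-np.pi/2):
    for p in ((.49,.3285,.182),(.426,.081,.19),(.56,.102,.19),(.56,-.24,.3)):
        j=manip.solve_ik(p,rv(a));print(round(a,2),p,None if j is None else np.array(j))
E
```

```text
[ 0.288 -0.958 -0.001]
0.03 (0.49, 0.3285, 0.182) [0.57  0.462 1.76  0.    0.92  0.54 ]
0.03 (0.426, 0.081, 0.19) [0.16  0.242 2.088 0.    0.811 0.13 ]
0.03 (0.56, 0.102, 0.19) [0.159 0.424 1.801 0.    0.916 0.129]
0.03 (0.56, -0.24, 0.3) [-0.424  0.351  1.624  0.     1.166 -0.454]
3.17 (0.49, 0.3285, 0.182) None
3.17 (0.426, 0.081, 0.19) None
3.17 (0.56, 0.102, 0.19) None
3.17 (0.56, -0.24, 0.3) None
1.57 (0.49, 0.3285, 0.182) [ 0.57   0.462  1.76  -0.     0.92  -1.   ]
1.57 (0.426, 0.081, 0.19) [ 0.16   0.242  2.088 -0.     0.811 -1.41 ]
1.57 (0.56, 0.102, 0.19) [ 0.159  0.424  1.801 -0.     0.916 -1.412]
1.57 (0.56, -0.24, 0.3) [-0.424  0.351  1.624  0.     1.166 -1.995]
-1.57 (0.49, 0.3285, 0.182) [ 0.57   0.462  1.76  -0.     0.92   2.141]
-1.57 (0.426, 0.081, 0.19) [ 0.16   0.242  2.088 -0.     0.811  1.731]
-1.57 (0.56, 0.102, 0.19) [ 0.159  0.424  1.801 -0.     0.916  1.73 ]
-1.57 (0.56, -0.24, 0.3) [-0.424  0.351  1.624 -0.     1.166  1.146]
```

```bash
python3 - <<'E'
from h import *
from rig import manip
import cv2
np.set_printoptions(precision=4,suppress=True)
T=lambda s:print(s,round(manip.get_time(),2),manip.get_position(),manip.get_contact_force(),round(manip.get_width(),4))
manip.servo_line((.18,-.57,.33),rate=.25)
manip.move_to((.40,-.02,.33),rv(.03)); T("mid")
manip.move_to((.49,.3285,.27),rv(.03)); T("above")
manip.servo_line((.49,.3285,.182),rate=.12); T("down")
manip.command_gripper(0.0,f_grip=60); T("grip")
for n in("side","top"):
    c=manip.camera(n); cv2.imwrite(f"pics/{n}1.png",c["image"][:,:,::-1])
E
python3 -c "
import cv2
t=cv2.imread('pics/top1.png');s=cv2.imread('pics/side1.png')
cv2.imwrite('pics/v1.png',cv2.resize(__import__('numpy').hstack([t[150:270,80:240],s[70:190,180:340]]),None,fx=2.5,fy=2.5))"
```

```text
mid 2.7 [ 0.4003 -0.0205  0.33  ] [0.1873 0.1845 0.2141] 0.0854
above 4.07 [0.4903 0.3275 0.2703] [-1.2703 -0.0249 -0.4219] 0.0854
down 4.95 [0.4905 0.3287 0.1827] [-0.6754  0.9227  0.1279] 0.0857
grip 5.53 [0.4901 0.3286 0.1824] [ 0.0768 -0.1897  5.0215] 0.0236
```

View pics/v1.png

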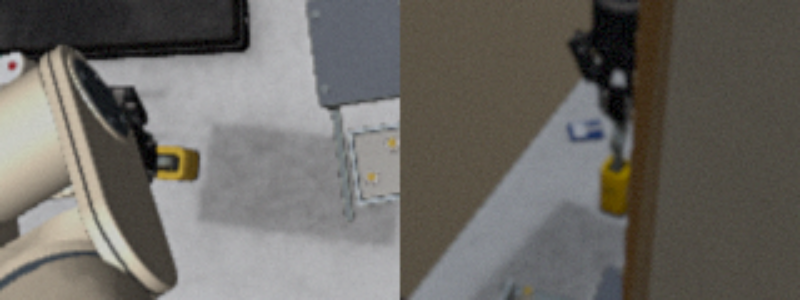

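```bash
python3 - <<'E'
from h import *
from rig import manip
import cv2
np.set_printoptions(precision=4,suppress=True)
T=lambda s:print(s,round(manip.get_time(),2),manip.get_position(),manip.get_contact_force(),round(manip.get_width(),4))
manip.command_gripper(0.0,f_grip=90)
manip.servo_line((.49,.3285,.30),rate=.12); T("up")
manip.move_to((.423,.081,.29),rv(.155)); T("over")
manip.servo_line((.423,.081,.19),rate=.12); T("down")
for n in("side","top"):
    c=manip.camera(n); cv2.imwrite(f"pics/{n}2.png",c["image"][:,:,::-1])
E
python3 -c "
import cv2
t=cv2.imread('pics/top2.png');s=cv2.imread('pics/side2.png')
cv2.imwrite('pics/v2.png',cv2.resize(__import__('numpy').hstack([t[150:270,160:300],s[130:250,180:320]]),None,fx=2.8,fy=2.8,interpolation=2))"
```

```text
up 6.98 [0.4896 0.3282 0.299 ] [-0.3229 -0.9109 -2.2816] 0.0228
over 7.99 [0.4238 0.0815 0.2902] [ 0.1754  1.0021 -1.7428] 0.0228
down 8.97 [0.4235 0.0812 0.1904] [ 0.0067 -0.2312 -1.7444] 0.0231
```

View pics/v2.png

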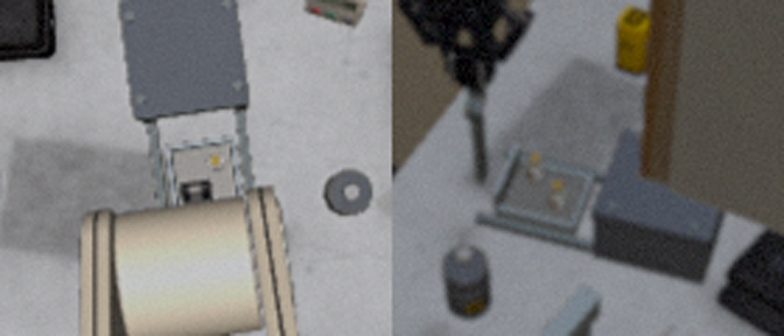

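```bash
python3 - <<'E'
from h import *
from rig import manip
import cv2
np.set_printoptions(precision=4,suppress=True)
T=lambda s:print(s,round(manip.get_time(),2),manip.get_position(),manip.get_contact_force(),round(manip.get_width(),4))
d=np.array([np.cos(.153),np.sin(.153),0]); end=np.array([.565,.103,.19])
f=lambda r:end+d*r
manip.servo_line(f(-.07),rate=.07); T("half")
manip.servo_line(f(-.015),rate=.05); T("near")
r=-.015
while r<.012:
    r+=.002; manip.servo_line(f(r),rate=.03)
    F=np.mean([manip.get_contact_force() for _ in range(3)],0)@d
    print(round(r,3),round(F,2),manip.get_position())
    if F<-10: break
manip.hold(.3);T("end")
for n in("side","top"):
    c=manip.camera(n); cv2.imwrite(f"pics/{n}3.png",c["image"][:,:,::-1])
E
python3 -c "
import cv2
t=cv2.imread('pics/top3.png');s=cv2.imread('pics/side3.png')
cv2.imwrite('pics/v3.png',cv2.resize(__import__('numpy').hstack([t[130:250,160:300],s[130:250,180:320]]),None,fx=2.8,fy=2.8,interpolation=2))"
```

```text
half 10.28 [0.4958 0.0923 0.1901] [ 0.3929  0.0765 -1.6831] 0.023
near 11.53 [0.5502 0.1007 0.1901] [-0.4061  0.1108 -1.5206] 0.0234
-0.013 -0.68 [0.5523 0.101  0.1901]
-0.011 0.21 [0.5544 0.1014 0.19  ]
-0.009 -0.78 [0.5563 0.1017 0.19  ]
-0.007 -0.44 [0.5583 0.102  0.19  ]
-0.005 -4.0 [0.5594 0.1021 0.1898]
-0.003 -6.97 [0.5601 0.1021 0.1895]
-0.001 -9.83 [0.5612 0.1023 0.1891]
0.001 -12.74 [0.5618 0.1024 0.1888]
end 13.82 [0.5617 0.1024 0.1888] [-13.2611  -1.9577   5.3523] 0.0229
```

View pics/v3.png

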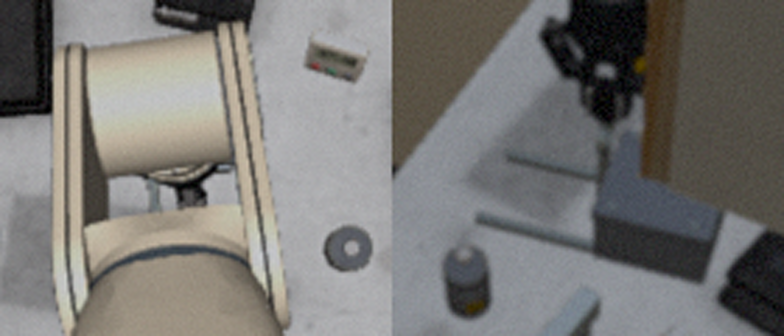

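```bash
python3 - <<'E'
from h import *
from rig import manip
import cv2
np.set_printoptions(precision=4,suppress=True)
T=lambda s:print(s,round(manip.get_time(),2),manip.get_position(),manip.get_contact_force(),round(manip.get_width(),4))
d=np.array([np.cos(.153),np.sin(.153),0]); end=np.array([.565,.103,.19])
manip.servo_line(end-.05*d,rate=.1)
manip.servo_line(end-.08*d+[0,0,.14],rate=.15)
manip.move_to((.42,-.12,.33),rv(-.135)); T("mid")
for n in("side","top"):
    c=manip.camera(n); cv2.imwrite(f"pics/{n}4.png",c["image"][:,:,::-1])
E
python3 -c "
import cv2
t=cv2.imread('pics/top4.png');s=cv2.imread('pics/side4.png')
cv2.imwrite('pics/v4.png',cv2.resize(__import__('numpy').hstack([t[130:270,180:320],s[130:270,120:320]]),None,fx=2.3,fy=2.3,interpolation=2))"
```

```text
mid 16.57 [ 0.4203 -0.1196  0.3298] [ 0.291   0.1919 -0.8213] 0.0226
```

View pics/v4.png

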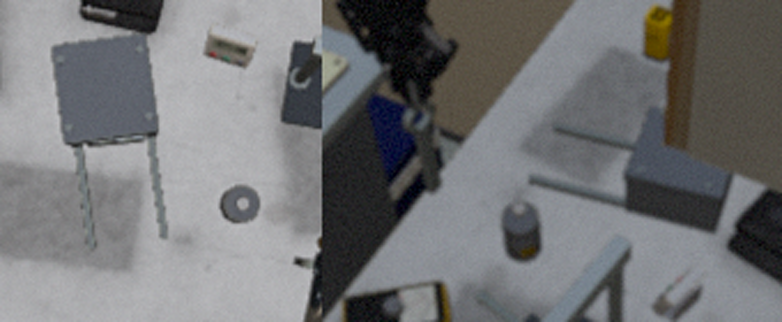

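```bash
python3 - <<'E'
from h import *
from rig import manip
import cv2
np.set_printoptions(precision=4,suppress=True)
T=lambda s:print(s,round(manip.get_time(),2),manip.get_position(),manip.get_contact_force(),round(manip.get_width(),4))
d=np.array([.991,-.1346,0]);ball=np.array([.5648,-.2422,.213])
p=ball-.035*d+[0,0,.057]
manip.move_to(p+[0,0,.05],rv(-.135))
manip.servo_line(p,rate=.1); manip.hold(.3);T("pre")
P=manip.get_position()
for n in("side","top"):
    c=manip.camera(n); im=c["image"][:,:,::-1].copy(); cv2.imwrite(f"pics/{n}5.png",im)
print(proj("side",P-[0,0,.057]),proj("side",P-[0,0,.177]),proj("side",P-[0,0,.007]),proj("side",ball))
s=cv2.imread("pics/side5.png");t=cv2.imread("pics/top5.png")
cv2.imwrite("pics/v5.png",cv2.resize(s[200:300,150:250],(600,600),interpolation=2))
cv2.imwrite("pics/v5t.png",cv2.resize(t[130:250,300:420],(600,600),interpolation=2))
E
```

```text
pre 18.32 [ 0.5303 -0.2376  0.2705] [ 0.047  -0.3623 -1.5181] 0.0226
[176.3871 251.4662] [182.3221 278.3661] [173.5623 238.663 ] [188.7237 259.3116]
```

View pics/v5.png

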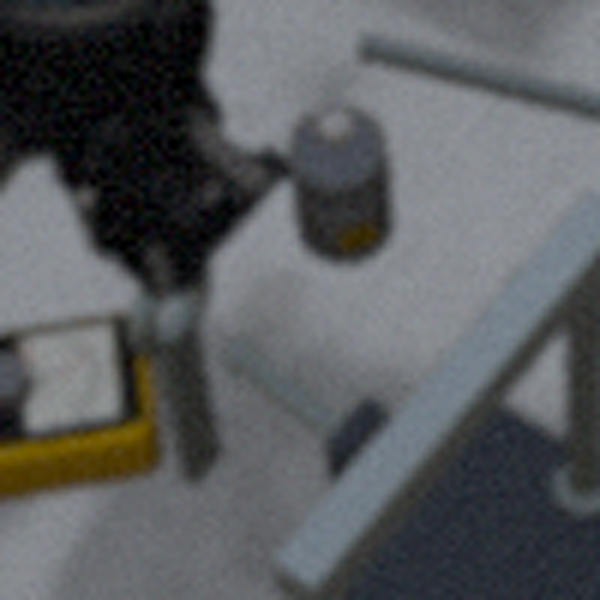

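View pics/v5t.png

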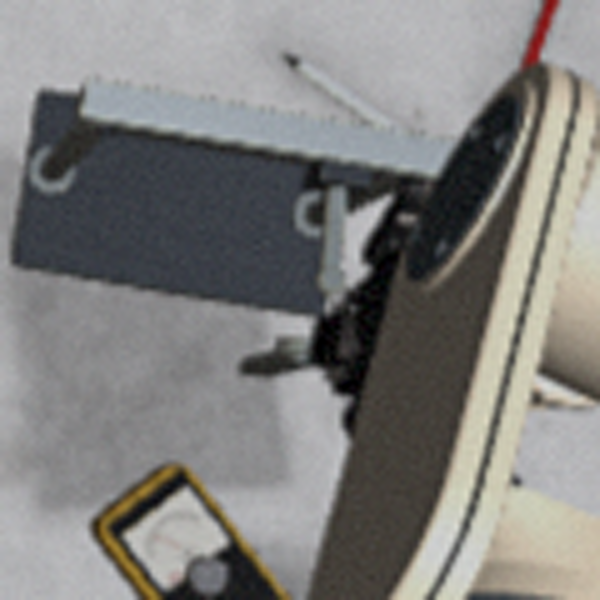

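```bash
python3 - <<'E'
from h import *
P=np.array([.5303,-.2376,.2705]);y=np.array([.1346,.991,0])
for o in ((.177,.009),(.177,-.009),(.057,.02),(.057,0)):
    print(o,(proj("top",P-[0,0,o[0]]+y*o[1])-[300,130])*5,(proj("side",P-[0,0,o[0]]+y*o[1])-[150,200])*6)
print((proj("top",(.5648,-.2422,.213))-[300,130])*5)
E
```

```text
(0.177, 0.009) [241.44418994 366.99808124] [208.24146627 453.77198896]
(0.177, -0.009) [273.78423365 371.98512922] [179.33580997 486.74087753]
(0.057, 0.02) [281.11417462 346.90015714] [193.45752985 270.87749888]
(0.057, 0) [321.59121344 353.13739073] [158.24010668 308.78752145]
[329.98165221 283.37763253]
```

```bash
python3 - <<'E'
from h import *
from rig import manip
import cv2
np.set_printoptions(precision=4,suppress=True)
T=lambda s:print(s,round(manip.get_time(),2),manip.get_position(),manip.get_contact_force(),round(manip.get_width(),4))
d=np.array([.991,-.1346,0]);b=np.array([.5648,-.2430,.213+.057])
F0=manip.get_contact_force()
for r,z in ((-.02,0),(-.008,0),(0,-.0003),(.008,-.0017),(.018,-.0038),(.028,-.006)):
    manip.servo_line(b+r*d+[0,0,z],rate=.05); T(r)
    F=np.array(manip.get_contact_force())-F0
    if np.linalg.norm(F)>6: print("stop");break
for n in("side","top"):
    c=manip.camera(n); im=c["image"][:,:,::-1].copy(); cv2.imwrite(f"pics/{n}6.png",im)
s=cv2.imread("pics/side6.png")[200:300,150:250];t=cv2.imread("pics/top6.png")[140:240,310:410]
cv2.imwrite("pics/v6.png",cv2.resize(np.hstack([s,t]),(800,400),interpolation=2))
E
```

```text
-0.02 18.87 [ 0.5452 -0.2403  0.2698] [-1.3371  0.2623 -2.2091] 0.0231
-0.008 19.26 [ 0.5571 -0.2419  0.2699] [-0.5121  0.3049 -0.2276] 0.023
0 19.57 [ 0.5651 -0.243   0.2696] [ 0.1601  0.3776 -0.8364] 0.0229
0.008 19.88 [ 0.573  -0.2441  0.2681] [-0.5364  0.3447 -1.2333] 0.023
0.018 20.23 [ 0.5828 -0.2454  0.266 ] [-0.4517  0.6872 -1.9337] 0.023
0.028 20.59 [ 0.5927 -0.2468  0.2638] [ 0.414  -0.7169 -2.3197] 0.0232
```

View pics/v6.png

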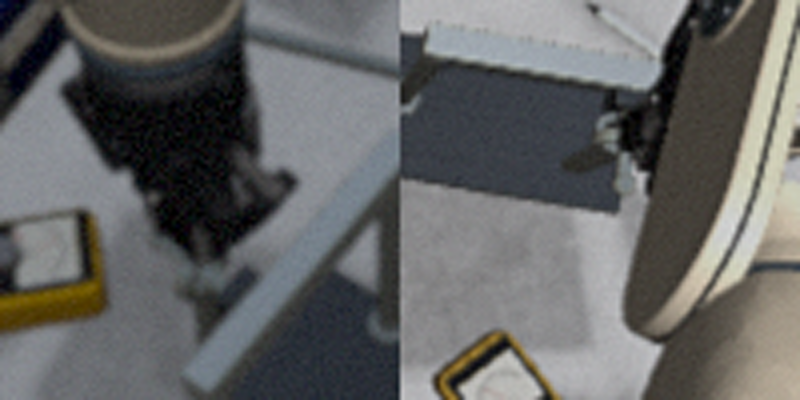

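```bash
python3 - <<'E'
from h import *
from rig import manip
import cv2
np.set_printoptions(precision=4,suppress=True)
T=lambda s:print(s,round(manip.get_time(),2),manip.get_position(),manip.get_contact_force(),round(manip.get_width(),4))
p=np.array([.5648,-.2430,.264])+.028*np.array([.991,-.1346,0])
z=0
for i in range(12):
    z-=.001; manip.servo_line(p+[0,0,z],rate=.02)
    F=np.mean([manip.get_contact_force()[2] for _ in range(5)]); print(round(z,3),round(F,2),manip.get_position()[2])
    if F>2.5: break
T("low")
E
```

```text
-0.001 -2.19 0.26295276476253426
-0.002 -1.75 0.26193319207186727
-0.003 -1.52 0.26089923357464523
-0.004 -1.35 0.25990358736868496
-0.005 -1.01 0.2591201099822427
-0.006 4.5 0.2586986881554737
low 22.19 [ 0.5927 -0.2469  0.2587] [-1.2407  0.6835  4.4994] 0.0229
```

```bash
python3 - <<'E'
from h import *
from rig import manip
import cv2
np.set_printoptions(precision=4,suppress=True)
T=lambda s:print(s,round(manip.get_time(),2),manip.get_position(),manip.get_contact_force(),round(manip.get_width(),4))
p=np.array(manip.get_position())
manip.command_gripper(.03); manip.hold(.2); manip.command_gripper(.05); manip.hold(.3);T("open")
for n in("side","top"):
    c=manip.camera(n); im=c["image"][:,:,::-1].copy(); cv2.imwrite(f"pics/{n}7.png",im)
s=cv2.imread("pics/side7.png")[200:300,150:250];t=cv2.imread("pics/top7.png")[140:240,310:410]
cv2.imwrite("pics/v7.png",cv2.resize(np.hstack([s,t]),(800,400),interpolation=2))
E
```

```text
open 23.27 [ 0.5926 -0.2468  0.258 ] [ 1.0563 -1.01    0.5777] 0.0501
```

View pics/v7.png

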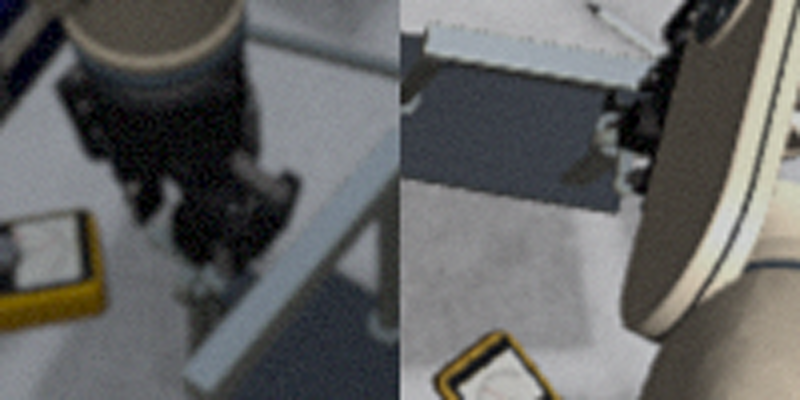

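```bash
python3 - <<'E'
from h import *
from rig import manip
import cv2
np.set_printoptions(precision=4,suppress=True)
T=lambda s:print(s,round(manip.get_time(),2),manip.get_position(),manip.get_contact_force(),round(manip.get_width(),4))
p=np.array(manip.get_position())
manip.command_gripper(.08)
manip.servo_line(p+[0,0,.08],rate=.06);T("up")
manip.move_to((.36,-.22,.36),rv(-.135));manip.hold(.5);T("away")
for n in("side","top"):
    c=manip.camera(n); im=c["image"][:,:,::-1].copy(); cv2.imwrite(f"pics/{n}8.png",im)
s=cv2.imread("pics/side8.png");t=cv2.imread("pics/top8.png")
cv2.imwrite("pics/v8.png",cv2.resize(np.hstack([s[200:320,150:270],t[130:250,300:420]]),(800,400),interpolation=2))
cv2.imwrite("pics/w8.png",cv2.resize(np.hstack([s[100:300,120:320],t[100:300,180:380]]),(800,400),interpolation=2))
E
```

```text
up 25.26 [ 0.5924 -0.2467  0.3375] [-0.0009 -0.472   0.0046] 0.0797
away 26.69 [ 0.3602 -0.22    0.3599] [-0.5147  0.542  -0.8204] 0.0801
```

View pics/v8.png

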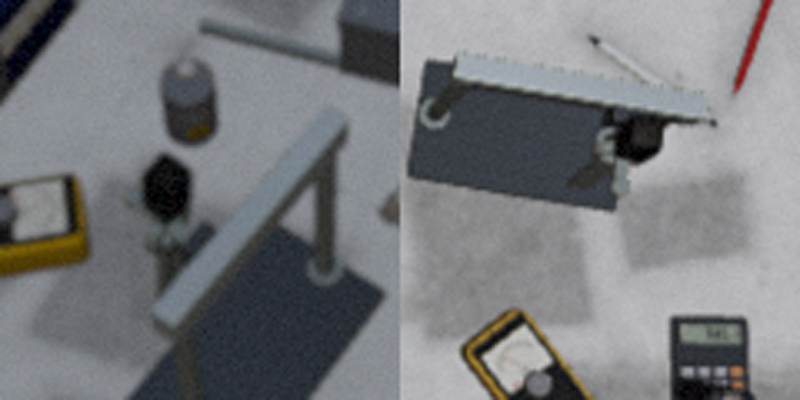

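View pics/w8.png

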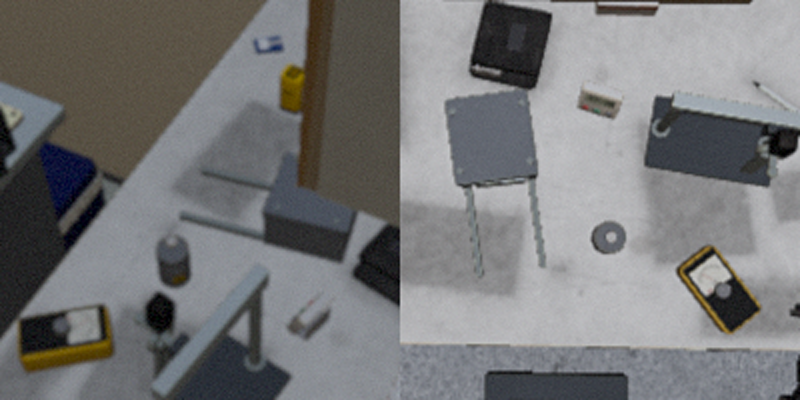

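```bash
python3 - <<'E'
from h import *
from rig import manip
import cv2
np.set_printoptions(precision=4,suppress=True)
manip.hold(1.0)
C={}
for n,(v0,v1,u0,u1) in (("top",(160,185,358,385)),("side",(240,270,190,210))):
    im=manip.camera(n)["image"];cv2.imwrite(f"pics/{n}9.png",im[:,:,::-1])
    k=np.zeros(im.shape[:2],np.uint8);k[v0:v1,u0:u1]=im[v0:v1,u0:u1].max(2)<48
    N,L,S,c=cv2.connectedComponentsWithStats(k);i=1+S[1:,4].argmax();print(n,S[i],c[i]);C[n]=c[i]
g=tri(C["top"],C["side"]);print("grip",g)
print("expected if upright", [.5926,-.2468,.2515])
t=cv2.imread("pics/top9.png");s=cv2.imread("pics/side9.png")
cv2.imwrite("pics/v9.png",cv2.resize(np.hstack([s[230:290,170:230],t[150:210,340:400]]),(800,400),interpolation=2))
# predicted bottom edge of bar if upright
e=np.array([.5926,-.2468,.2]);y=np.array([.1346,.991,0])
for q in(.009,-.009): print(((proj("top",e-[0,0,.12]+y*q)-[340,150])*6.667),((proj("side",e-[0,0,.12]+y*q)-[170,230])*6.667))
E
```

```text
top [361 162  22  17 192] [370.4479 169.7865]
side [193 247  14  20 211] [199.6351 256.4597]
grip (array([ 0.5989, -0.243 ,  0.251 ]), np.float64(0.004592563698816387))
expected if upright [0.5926, -0.2468, 0.2515]
[ 68.1855 210.9319] [236.46   412.7313]
[110.537  217.4425] [205.254  450.8374]
```

View pics/v9.png

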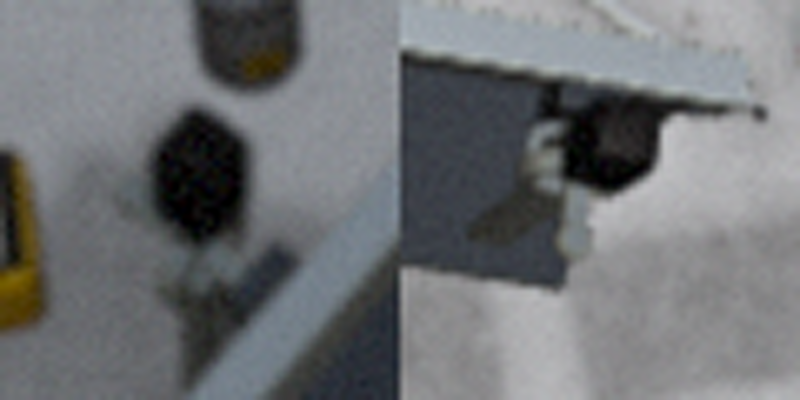

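```bash
python3 - <<'E'
from h import *
import cv2
t=cv2.imread("pics/top9.png")[158:193,345:385]
t=cv2.convertScaleAbs(t,alpha=1.6,beta=0)
cv2.imwrite("pics/v10.png",cv2.resize(t,(800,700)[:2],interpolation=2)[:600])
E
```

View pics/v10.png

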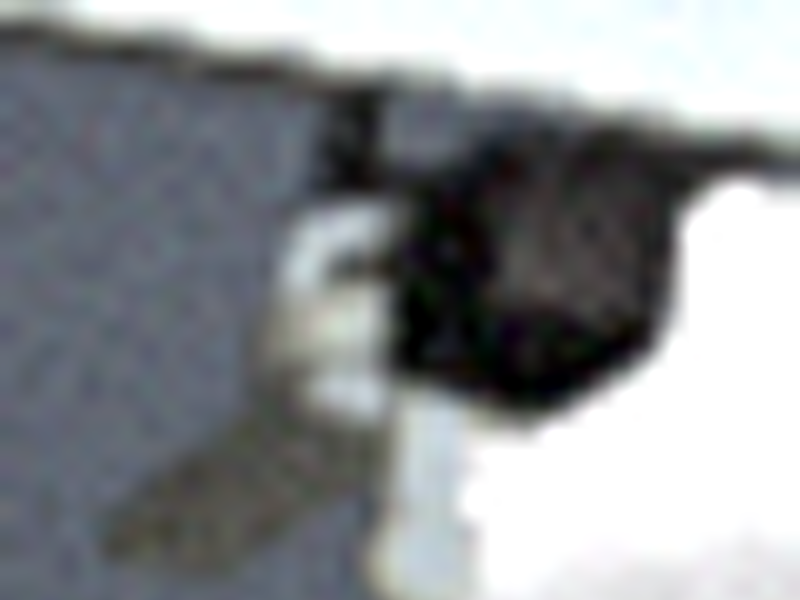

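```bash
python3 - <<'E'
from h import *
f=lambda u,v:(345+(u+.5)/20-.5,158+(v+.5)/20-.5)
b=onz("top",*f(160,556),.082);g=onz("top",*f(588,235),.272)
print(b,g,(g-b)[:2]/.192)
for k in((105,545),(215,572)):print(onz("top",*f(*k),.082))
print("side check grip top proj",proj("side",g),proj("side",g-[0,0,.022]))
E
```

```text
[ 0.58328934 -0.24371662  0.082     ] [ 0.59875137 -0.2432613   0.272     ] [0.08053142 0.00237146]
[ 0.58469351 -0.23601618  0.082     ]
[ 0.58118104 -0.25141062  0.082     ]
side check grip top proj [199.85885243 250.98275337] [200.68049095 256.70130215]
```

```bash
python3 - <<'E'
from h import *
import cv2
t8=cv2.imread("pics/top8.png").astype(int);t9=cv2.imread("pics/top9.png").astype(int)
print(np.abs(t8-t9)[155:195,345:390].mean(),np.abs(t8-t9)[200:240,200:260].mean())
t=cv2.imread("pics/top9.png")[180:210,200:250]
cv2.imwrite("pics/v11.png",cv2.resize(t,(800,480),interpolation=2))
d=np.array([np.cos(.153),np.sin(.153),0]);y=np.array([-d[1],d[0],0]);m=np.array([.566,.1035,0])
for nm,x,z in(("roof",0,.084),("flush",0,.046),("12out",-.012,.046),("floor",0,0)):
    print(nm,[((proj("top",m+x*d+w*y+[0,0,z])-[200,180]+.5)*16).round() for w in(.037,0,-.037)])
E
```

```text
2.8803703703703705 2.287361111111111
roof [array([249., 181.]), array([460., 153.]), array([671., 125.])]
flush [array([268., 202.]), array([472., 175.]), array([676., 148.])]
12out [array([277., 268.]), array([481., 241.]), array([685., 213.])]
floor [array([290., 226.]), array([486., 200.]), array([681., 174.])]
```

View pics/v11.png

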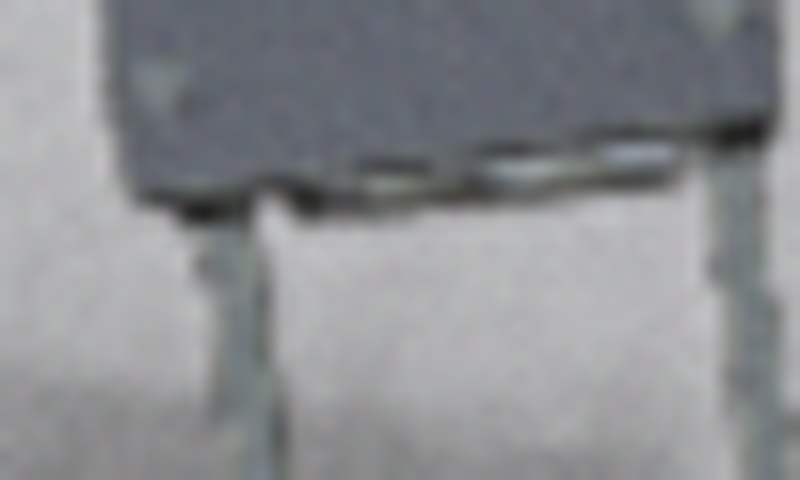

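```bash
python3 -c "
from rig import manip
print(manip.get_time(),manip.get_contact_force());manip.sign_off()"
```

```text
27.8917 [ 0.8665363   0.169548   -0.15677093]
the job is handed in; nothing more can be done
```

I finished the task and handed it in at 27.9 s of the 61 s allowed; sign-off reports no verdict.

I drew the push bar from its holder and slid the carrier in until the bar met the bay's roof edge, at about 13 N. I then passed the eye over the peg with no noticeable contact, lowered it until the peg took the load, let go and backed the arm off.

**Carrier:** in the last pictures its back wall is flush to within about 2 mm. Only the bar touched it as far as I could see, and the gripper stayed well above it.

**Push bar:** the eye is about 32 mm in front of the rail and, by calculation, level with it to within about 1 mm. It looked unchanged between two pictures about a second apart.

**Disagreements:**
- The bar does not hang exactly plumb. It leans about 0.08 rad towards the rack, under the 0.2 rad limit.
- The grip's centre from the two views disagreed by 4.6 mm, because I took the middle of its dark outline in each view. A separate estimate from the top view alone, checked against the side view, agreed to about 1 pixel.

**Bystanders:** nothing came into contact with them that I could see. They looked in place in the last pictures, but I did not measure them.

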